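# Drive a crate pin flush with the spring punch

## Task

Use the blue bench-mounted spring punch to drive the brass pin flush into the green crate bracket clamped in it: draw the orange pull post straight back until the sear catches, stopping as soon as the rubber end stop inside is felt so as not to strain it, let go so that it stays cocked on its own, then press the red trigger to fire it, and let the trigger come back up. The pin must be driven by the fired blow alone, so let go of the post only once it is held, and never touch the pin; leave the carton, the glue bottle and the tape roll where they stand.

Things in the scene. Friction and masses are not known exactly. Their poses are not given: they have to be found in the camera images.
- punch: Spring punch screwed to the bench. Origin on the bench below it; +x is the firing direction, z up. Along x: blue base plate (110 mm wide, 12 thick) -175 to +155 mm; grey housing (52 wide, top 85 mm above bench) -52 to +48; rear guide block (34 wide, top 62) at -163; clamped green bracket (36 wide, 100 over the clamp screws, top 78) from its face at +87 to +135.
- striker: Sprung steel bar with an upright orange pull post, 16 mm along the punch's x, 22 across, top 125 mm above the bench, bottom 62. Origin in the post's centre line, 110 mm above the bench (a good grip). Axes as the punch. Slides along x only; at rest at x = -95 mm. Drawn towards -x, up to 69 mm; its spring pulls back 0.23 N per mm of draw, zero at rest. Let go uncaught, it flies forward and spoils the job.
- sear (a point): The hidden sear in the housing, below the trigger, 38 mm above the bench. It catches the striker at a draw set inside, anywhere from 30 to 64 mm, not to be seen from outside. Felt as a bump of 2 to 4 N from 22 to 14 mm before the catch, then light drag; 2 mm past the catch the rubber end stop begins. Once caught and eased forward, the sear takes the spring's pull and the striker stays cocked.
- buffer: Rubber end stop inside the housing, out of sight; origin in the middle of its relaxed front face. The striker meets it 2 mm after the sear has caught; it yields 1 mm per 6 N, on top of the spring's pull. 5 to 8 N beyond the spring's pull is the sign that the sear has caught; more than 13 N on the stop damages it.
- trigger: Round red trigger button on top of the housing, 26 mm across. Origin: centre of its top face, 101 mm above the bench when up, at x = -15 mm of the punch; z up. It goes down 9 mm; the sear lets go at 6 to 7 mm; it takes 2 to 3.5 N to start and 3.5 to 6 N to go fully down, and springs up again when released.
- pin: Brass pin, 9 mm across, sticking 6 to 10 mm out of the green bracket's face towards the striker, 55 mm above the bench. Origin: centre of its free end; +x is the way it is driven. Its end is flush with the bracket's face when the origin is at x = +87 mm in the punch's frame. It stays where it is driven.
- carton: Small brown cardboard carton, 70 x 55 x 60 mm high, standing loose beside the punch; origin at the centre of its underside.
- glue: White plastic bottle with a green label and red cap, 48 mm across, 110 mm high, standing loose beside the punch; origin at the centre of its underside.
- tape: Roll of amber tape lying flat beside the punch, 84 mm across, 36 mm high; origin at the centre of its underside.

How it is judged:
On the way, in this order (a step that is already met when the one before it is completed fails the run):
1. the striker stays cocked on its sear (drawn more than 27 mm) with the robot off it, the pin still standing proud (x of striker in the frame of punch below -0.122 m and contact force between each of the arm, the fingers and striker below 0.1 N and x of pin in the frame of punch below 0.083 m), for 0.3 s.
2. the trigger is tripped and the blow has driven the pin flush (x of pin in the frame of punch above 0.0855 m), for 0.2 s.
At the end, for the whole second after the job is handed in: The pin's end is flush with the bracket's face (within 1.5 mm), the striker is back at rest (post within 8 mm of its rest place, still), the trigger is up again (within 3 mm), and carton, bottle and tape roll are within 20 mm of where they stood (x of pin in the frame of punch above 0.0855 m and x of striker in the frame of punch between -0.103 and -0.087 m and linear speed of striker below 0.02 m/s and z of trigger in the frame of punch above 0.098 m and distance of each of carton, glue, tape from where it was at the start of the episode below 0.02 m); the robot touches nothing.
It fails at once if the rubber end stop is strained with more than 13 N (contact force between buffer and striker above 13 N).
It fails at once if the robot touches the pin (contact force between any of the fingers, the arm and pin above 0.5 N).
It fails at once if the carton is moved by more than 20 mm (distance of carton from where it was at the start of the episode above 0.02 m).
It fails at once if the glue bottle is moved by more than 20 mm (distance of glue from where it was at the start of the episode above 0.02 m).
It fails at once if the tape roll is moved by more than 20 mm (distance of tape from where it was at the start of the episode above 0.02 m).
It also fails if it takes over 70 s, if anything falls off the work surface, if the arm or the gripper's body presses on something with over 40 N, if the wrist force passes 120 N, or if a joint passes its speed limit or range.

## Robot

A 7-joint arm with a two-finger parallel gripper is mounted at the origin on the work surface. World frame = base frame: x ahead of the robot, y to its left, z up, the work surface at z = 0. Lengths are in m, angles in rad, forces in N, time in s.
With the tool pointing down it reaches from about 0.425 to 0.875 m from the base axis. Payload 9.9 kg.
Tool frame: the origin (TCP) lies at the very end of the fingers, on their centre line; the grasp point (between the pads) lies 19 mm behind it; z points along the fingers, y is the line along which they close (so a half turn about z gives the same grasp; the last joint's range is limited). The gripper opens to 85 mm and grips with 20 to 120 N. Pads are 22 mm wide; open, the fingers measure 114 mm over their backs; the gripper's body (76 mm by 85 mm) begins 54 mm behind the grasp point. The pads swing forward as they close: fully open they stand 13 mm farther back than shut.
Start: joints at [-0.084, 0.576, 0.025, 1.437, -0.015, 1.129, -0.057], TCP at [0.675, 0, 0.231] pointing down, gripper open.
Joint ranges: [-2.76, 2.76], [-0.34, 2.15], [-1.52, 1.57], [0.19, 2.46], [-1.09, 4.23], [0.17, 1.99], [-2.82, 2.82]. Speed limits (rad/s): [2.22, 2.22, 3.01, 3.01, 3.14, 3.14, 3.14].

## Interface

Orientations are given as a rotation vector (axis times angle).
In Python, from cell import manip gives the robot as it stands. The module is installed in compiled form; this text tells all that it offers.
- The arm moves only by the tool apply_moves, never from a script. Its argument "plan" is text: rows parted by semicolons, each of 5 numbers parted by spaces: the gripper command: -1 is shut, 1 is fully open, values between are in proportion, then the shift along the tool's x, y, z in units of 80 cm (1.0 is 80 cm), then the turn about the tool's z in units of 90 degrees (1.0 is 90 degrees). In form: jaw dx dy dz spin; .... A call has exactly 8 rows; each row is the pose to reach, as a shift and turn from the pose commanded when the call began, along the tool's axes at that moment; what a row does not reach only later rows make up. A row lasts 1/10 s, in which the tool goes at most 50 mm and 8.59 degrees, less where a joint would pass 70% of its speed; a pose out of reach is approached as far as the arm can. A call with a number of a shift or a turn outside -1 to 1 is refused whole. A call with a gripper value outside its range is refused whole. The fingers move at their own pace and stop on an object; the grip force is fixed at half the most. Time passes only in rows, so rows that repeat a pose let the fingers close, or fill a call up. It gives the time, the measured TCP pose, the force, the opening and the grip force at its end, in the units of the state.
- manip.read_state(): the state, without advancing time (a new reading comes with each control period).
- manip.capture(name): name is "scene" or "side" or "wrist"; returns (picture, depth): 400x640x3 uint8, blue, green, red; 400x640 float32, m along the optical axis (not along the pixel's ray), 0 where there is no reading.
- manip.camera_info(name): a dict with "camera_matrix" (3x3 intrinsics, pixels), "k1" (the pictures are not rectified: a ray, as slopes to the right and down, at radius r is drawn at 1 + k1 r^2 times it, then the intrinsics apply), "view" (4x4, takes a point from world to camera coordinates); the wrist camera has in their place "tool_from_camera" (4x4, takes a point from camera to tool coordinates, whose origin is the TCP and whose axes are the flange's). Camera axes: x right, y up, looking along -z (the intrinsics and any distortion apply to the point x, -y, -z); pixel columns grow to the right and rows downward; lengths in m; the calibration is good to about 2 mm. A picture is of the moment at which its call begins: read the wrist's pose just before it. camera_info takes no time and is no camera call.
- manip.job_done(): hands the job in; it is judged then, once.
The state is a dict: "t": time; "joint_positions": joint angles; "joint_velocities": joint speeds; "effort": joint torques, N m; "tool_pos": TCP position; "orientation": TCP orientation; "contact_force": force on the tool from outside, world axes, zero at the start; "torque": the same for the moment, N m; "gripper_width": opening from 0.0 (shut) to 1.0 (fully open); "grasp_force": force on a finger pad.
Only numpy, scipy, OpenCV 4.12 (cv2) and the standard library are available. Lean on these libraries where they do the work, as an engineer would, in place of code of your own. Each camera call takes 0.05 s, during which the arm holds its last target. There are 200 camera calls.

## Working session

There is one attempt and no reset: what is moved stays moved. The work goes in short steps, Python scripts to look and compute and a tool call to move; the robot and the scene stay as the last step left them, time stands still between calls to the robot, and variables do not carry over. Pictures are saved under pics/ and viewed, at most 10 in all, crops included, and the job is handed in when it is done.

Besides the shell and the picture viewer there is one more tool, called after "Emit:" by a JSON object that holds its "fn" and its "kwargs", one argument or row to a line. apply_moves: Moves the arm, as the interface text tells. Shifts and turns lie within -1 to 1; 1 stands for 80 cm of shift or 90 degrees of turn. Its arguments: {"type":"object","properties":{"plan":{"type":"string"}},"required":["plan"]}

```bash
mkdir -p pics; cat > h.py <<'E'
from cell import manip
import numpy as np, cv2
from scipy.spatial.transform import Rotation as R
def cloud(name):
    s=manip.read_state(); im,d=manip.capture(name); ci=manip.camera_info(name)
    K=np.array(ci["camera_matrix"]); k1=ci["k1"]
    v,u=np.mgrid[:400,:640].astype(np.float32)
    p=cv2.undistortPoints(np.stack([u,v],-1).reshape(-1,1,2),K,np.array([k1,0,0,0.])).reshape(400,640,2)
    pc=np.stack([p[...,0]*d,-p[...,1]*d,-d],-1)
    if name=="wrist":
        T=np.eye(4);T[:3,:3]=R.from_rotvec(s["orientation"]).as_matrix();T[:3,3]=s["tool_pos"]
        T=T@np.array(ci["tool_from_camera"])
    else: T=np.linalg.inv(np.array(ci["view"]))
    w=pc@T[:3,:3].T+T[:3,3]; w[d==0]=np.nan
    return im,w,T
E
python3 - <<'E'
from h import *
print(manip.read_state())
for n in("scene","side","wrist"):
    im,w,T=cloud(n); cv2.imwrite(f"pics/{n}0.png",im); np.save(n+"0.npy",w); print(n,T.round(3).tolist(),manip.camera_info(n)["k1"],np.isnan(w[...,0]).mean())
E
```

```text
{'t': 0.0, 'joint_positions': array([-0.08383372,  0.57652609,  0.0248267 ,  1.4379241 , -0.01502488,
        1.12898533, -0.05651694]), 'joint_velocities': array([ 0.0006141 ,  0.0022398 , -0.00016401,  0.00100574, -0.0006096 ,
        0.00086268,  0.00109352]), 'effort': array([ 1.10782021e-03, -7.65753937e+01,  2.25157209e+00, -2.85965914e+01,
        1.54639565e-02,  1.25475466e-02,  7.09064329e-05]), 'tool_pos': array([6.74542609e-01, 4.63428384e-05, 2.30440618e-01]), 'orientation': array([-2.22057881e+00, -2.22070005e+00,  1.90185400e-03]), 'contact_force': array([0.12834672, 0.48846251, 0.88034617]), 'torque': array([ 0.0330465 , -0.04559722,  0.00733582]), 'grasp_force': 0.0, 'gripper_width': 0.9996295734161376}
scene [[0.313, -0.658, 0.685, 1.13], [0.95, 0.224, -0.218, -0.116], [-0.01, 0.719, 0.695, 0.618], [0.0, 0.0, 0.0, 1.0]] -0.06774750140007907 0.00403515625
side [[-0.961, 0.152, -0.231, 0.471], [-0.276, -0.551, 0.788, 0.563], [-0.007, 0.821, 0.571, 0.455], [0.0, 0.0, 0.0, 1.0]] -0.07953380064124267 0.0041640625
wrist [[1.0, -0.001, 0.0, 0.674], [0.001, 0.963, 0.27, 0.07], [-0.0, -0.27, 0.963, 0.373], [0.0, 0.0, 0.0, 1.0]] -0.004080899415667524 0.0039921875
```

View pics/scene0.png

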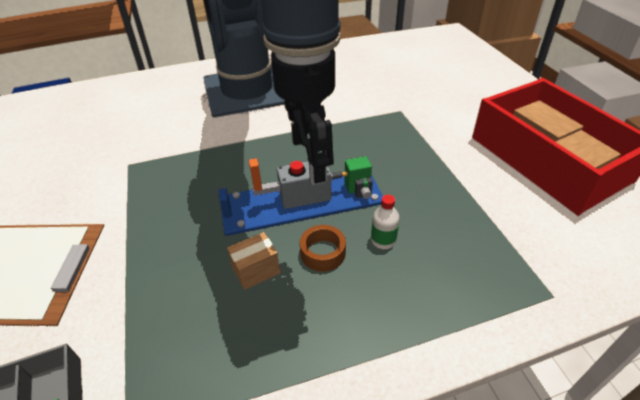

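View pics/wrist0.png

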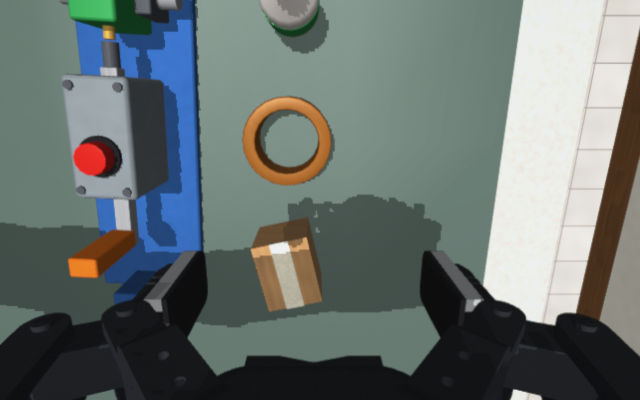

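The scene view shows the punch with its firing direction roughly along world +y: orange post at (255,175), red button at (297,168), green bracket at (357,170). In the wrist view the red button is at (96,159), the orange post top at about (84,268), and the carton, tape and bottle are on the right.

```bash
cat >> h.py <<'E'
def masks(im):
    hsv=cv2.cvtColor(im,cv2.COLOR_BGR2HSV); h,s,v=[hsv[...,i].astype(int) for i in range(3)]
    return {"red":((h<4)|(h>174))&(s>180)&(v>90),"orange":(h>=6)&(h<=16)&(s>200)&(v>140),"blue":(h>100)&(h<118)&(s>150)&(v>60),
            "green":(h>55)&(h<75)&(s>170)&(v>60)}
def measure(name):
    im,w,T=cloud(name); m=masks(im); out={}
    for c,(lo,hi) in {"red":(.097,.107),"orange":(.119,.131),"blue":(.006,.018),"green":(.072,.084)}.items():
        k=m[c]&(w[...,2]>lo)&(w[...,2]<hi)&(abs(w[...,0]-.6)<.2)&(abs(w[...,1])<.35)
        p=w[k]
        if len(p)>15:
            r=cv2.minAreaRect((p[:,:2]*1000).astype(np.float32)); 
            print(name,c,len(p),"mean",p.mean(0).round(4),"rect(mm)",np.round(r[0],1),np.round(r[1],1),round(r[2],1))
        else: print(name,c,len(p))
E
python3 - <<'E'
from h import *
for n in("wrist","scene","side"): measure(n)
E
```

```text
wrist red 819 mean [0.503  0.0212 0.1003] rect(mm) [502.7  21.1] [23.8 24.3] 65.2
wrist orange 502 mean [ 0.4986 -0.0582  0.1241] rect(mm) [498.2 -58.7] [15.7 21.1] 87.5
wrist blue 14730 mean [0.5189 0.0191 0.0113] rect(mm) [502.2   8.6] [293.4 109.7] 87.0
wrist green 173 mean [0.5145 0.1258 0.0757] rect(mm) [511.5 124.7] [35.  13.6] 22.0
scene red 127 mean [0.5541 0.0558 0.1012] rect(mm) [583.7  75.6] [216.7  24.4] 36.0
scene orange 6
scene blue 3317 mean [ 0.5223 -0.007   0.0116] rect(mm) [504.   24.3] [325.7 111.1] 86.9
scene green 0
side red 171 mean [0.5575 0.0694 0.1014] rect(mm) [574.8  85.4] [215.3  23.9] 42.5
side orange 59 mean [ 0.4979 -0.0563  0.124 ] rect(mm) [498.  -58.1] [10.  19.9] 88.8
side blue 2853 mean [0.4959 0.0712 0.0122] rect(mm) [502.6  25.7] [327.4 108.3] 87.1
side green 22 mean [0.5058 0.1468 0.0766] rect(mm) [507.7 147.3] [42.  33.9] 83.9
```

View pics/side0.png

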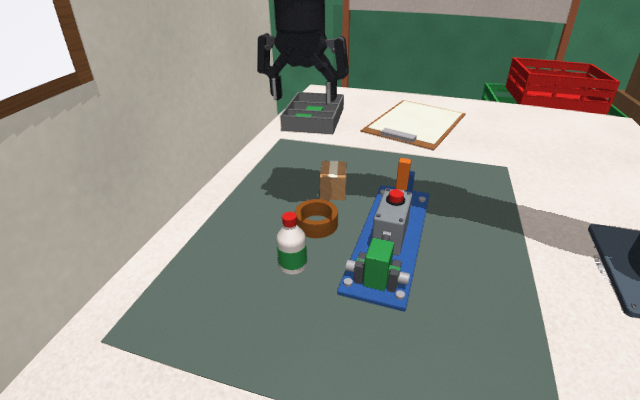

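The side view shows the same layout: post at (403,172), button at (397,196), and the other objects well off to the robot's far side. The rectangles match the given sizes (button to post 80 mm, axis 3° off world y).

Emit:
{"fn": "apply_moves", "kwargs": {
  "plan": "1 -0.018 -0.055 0 0.033; 1 -0.036 -0.11 0 0.033; 1 -0.055 -0.165 0 0.033; 1 -0.0731 -0.22 0 0.033; 1 -0.0731 -0.22 0 0.033; 1 -0.0731 -0.22 0 0.033; 1 -0.0731 -0.22 0 0.033; 1 -0.0731 -0.22 0 0.033"
}}

```text
t: 1.1
tool_pos: [0.5002, -0.0579, 0.2312]
orientation: [2.277, 2.164, 0.001]
contact_force: [-0.5, 0.1, -0.1]
gripper_width: 1.0
grasp_force: 0.0
```

```bash
python3 - <<'E'
from h import *
s=manip.read_state(); print(s["tool_pos"],R.from_rotvec(s["orientation"]).as_matrix().round(4).tolist(),s["contact_force"])
im,w,T=cloud("wrist"); cv2.imwrite("pics/w1.png",im); measure("wrist")
E
```

```text
[ 0.50021876 -0.0578841   0.23120141] [[0.0508, 0.9987, 0.0005], [0.9987, -0.0508, 0.0002], [0.0002, 0.0005, -1.0]] [-0.47579285  0.10956594 -0.11647245]
wrist red 792 mean [0.5029 0.0192 0.1005] rect(mm) [501.7  20.8] [25.1 24.1] 87.7
wrist orange 460 mean [ 0.4976 -0.059   0.1243] rect(mm) [497.7 -58.5] [14.4 19.6] 87.0
wrist blue 14324 mean [ 0.4995 -0.0292  0.0117] rect(mm) [499.6 -21.8] [231.6 108.6] 87.1
wrist green 0
```

View pics/w1.png

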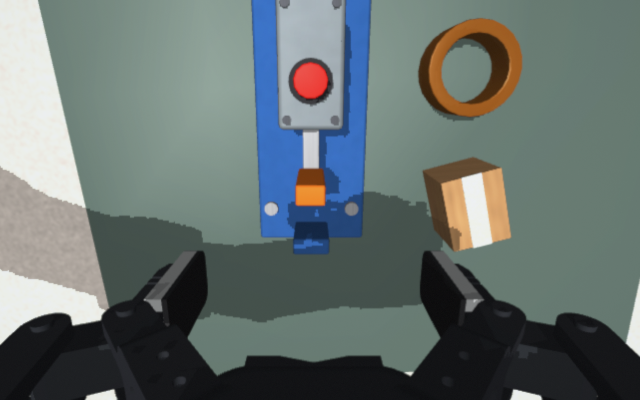

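The wrist view shows the post centred between the fingers at (310,193), the punch axis vertical in the picture, and the carton at (470,205), lower than the fingers will go. Now I descend and grip.

Emit:
{"fn": "apply_moves", "kwargs": {
  "plan": "1 0 -0.001 0.05 0; 1 0 -0.001 0.1 0; 1 0 -0.001 0.15 0; 1 0 -0.001 0.178 0; 1 0 -0.001 0.178 0; 1 0 -0.001 0.178 0; 1 0 -0.001 0.178 0; 1 0 -0.001 0.178 0"
}}

```text
t: 2.0
tool_pos: [0.4992, -0.0585, 0.0902]
orientation: [2.277, 2.162, 0.003]
contact_force: [0.3, 0.1, 0.5]
gripper_width: 1.002
grasp_force: 0.0
```

Emit:
{"fn": "apply_moves", "kwargs": {
  "plan": "-1 0 0 0 0; -1 0 0 0 0; -1 0 0 0 0; -1 0 0 0 0; -1 0 0 0 0; -1 0 0 0 0; -1 0 0 0 0; -1 0 0 0 0"
}}

```text
t: 2.8
tool_pos: [0.4979, -0.0584, 0.0891]
orientation: [-2.278, -2.163, 0.0]
contact_force: [-1.1, -0.4, 5.2]
gripper_width: 0.249
grasp_force: 58.6
```

Emit:
{"fn": "apply_moves", "kwargs": {
  "plan": "-1 -0.002 0 0 0; -1 -0.004 0 0 0; -1 -0.006 0 0 0; -1 -0.0075 0 0 0; -1 -0.0075 0 0 0; -1 -0.0075 0 0 0; -1 -0.0075 0 0 0; -1 -0.0075 0 0 0"
}}

```text
t: 3.6
tool_pos: [0.4976, -0.0643, 0.0891]
orientation: [-2.278, -2.163, 0.0]
contact_force: [-3.2, 0.9, 5.2]
gripper_width: 0.251
grasp_force: 58.7
```

Emit:
{"fn": "apply_moves", "kwargs": {
  "plan": "-1 -0.001 0 0 0; -1 -0.002 0 0 0; -1 -0.003 0 0 0; -1 -0.004 0 0 0; -1 -0.005 0 0 0; -1 -0.005 0 0 0; -1 -0.005 0 0 0; -1 -0.005 0 0 0"
}}

```text
t: 4.4
tool_pos: [0.4974, -0.0679, 0.0891]
orientation: [-2.277, -2.163, -0.0]
contact_force: [-2.2, 1.6, 5.7]
gripper_width: 0.248
grasp_force: 58.7
```

Emit:
{"fn": "apply_moves", "kwargs": {
  "plan": "-1 -0.001 0 0 0; -1 -0.002 0 0 0; -1 -0.003 0 0 0; -1 -0.004 0 0 0; -1 -0.005 0 0 0; -1 -0.005 0 0 0; -1 -0.005 0 0 0; -1 -0.005 0 0 0"
}}

```text
t: 5.2
tool_pos: [0.4972, -0.0717, 0.0891]
orientation: [-2.277, -2.163, -0.0]
contact_force: [-1.9, 3.2, 6.0]
gripper_width: 0.249
grasp_force: 58.7
```

Emit:
{"fn": "apply_moves", "kwargs": {
  "plan": "-1 -0.001 0 0 0; -1 -0.002 0 0 0; -1 -0.003 0 0 0; -1 -0.004 0 0 0; -1 -0.005 0 0 0; -1 -0.005 0 0 0; -1 -0.005 0 0 0; -1 -0.005 0 0 0"
}}

```text
t: 6.0
tool_pos: [0.497, -0.0755, 0.0891]
orientation: [-2.277, -2.163, -0.0]
contact_force: [-2.3, 3.3, 6.1]
gripper_width: 0.248
grasp_force: 58.7
```

Emit:
{"fn": "apply_moves", "kwargs": {
  "plan": "-1 -0.001 0 0 0; -1 -0.002 0 0 0; -1 -0.003 0 0 0; -1 -0.004 0 0 0; -1 -0.005 0 0 0; -1 -0.005 0 0 0; -1 -0.005 0 0 0; -1 -0.005 0 0 0"
}}

```text
t: 6.8
tool_pos: [0.4968, -0.0792, 0.0891]
orientation: [-2.276, -2.163, -0.001]
contact_force: [-2.2, 4.1, 6.2]
gripper_width: 0.249
grasp_force: 58.8
```

Emit:
{"fn": "apply_moves", "kwargs": {
  "plan": "-1 -0.001 0 0 0; -1 -0.002 0 0 0; -1 -0.003 0 0 0; -1 -0.004 0 0 0; -1 -0.005 0 0 0; -1 -0.005 0 0 0; -1 -0.005 0 0 0; -1 -0.005 0 0 0"
}}

```text
t: 7.6
tool_pos: [0.4966, -0.0826, 0.0891]
orientation: [-2.276, -2.164, -0.001]
contact_force: [-2.9, 6.5, 7.2]
gripper_width: 0.251
grasp_force: 58.8
```

Emit:
{"fn": "apply_moves", "kwargs": {
  "plan": "-1 -0.001 0 0 0; -1 -0.002 0 0 0; -1 -0.003 0 0 0; -1 -0.0035 0 0 0; -1 -0.0035 0 0 0; -1 -0.0035 0 0 0; -1 -0.0035 0 0 0; -1 -0.0035 0 0 0"
}}

```text
t: 8.4
tool_pos: [0.4965, -0.0851, 0.0891]
orientation: [-2.275, -2.164, -0.002]
contact_force: [-2.2, 8.2, 6.2]
gripper_width: 0.249
grasp_force: 58.9
```

Emit:
{"fn": "apply_moves", "kwargs": {
  "plan": "-1 -0.001 0 0 0; -1 -0.002 0 0 0; -1 -0.003 0 0 0; -1 -0.0035 0 0 0; -1 -0.0035 0 0 0; -1 -0.0035 0 0 0; -1 -0.0035 0 0 0; -1 -0.0035 0 0 0"
}}

```text
t: 9.2
tool_pos: [0.4964, -0.0877, 0.0891]
orientation: [-2.275, -2.164, -0.002]
contact_force: [-1.4, 9.8, 7.1]
gripper_width: 0.245
grasp_force: 58.9
```

Emit:
{"fn": "apply_moves", "kwargs": {
  "plan": "-1 -0.001 0 0 0; -1 -0.002 0 0 0; -1 -0.003 0 0 0; -1 -0.0035 0 0 0; -1 -0.0035 0 0 0; -1 -0.0035 0 0 0; -1 -0.0035 0 0 0; -1 -0.0035 0 0 0"
}}

```text
t: 10.0
tool_pos: [0.4962, -0.0906, 0.0891]
orientation: [-2.275, -2.164, -0.002]
contact_force: [-2.8, 8.6, 6.9]
gripper_width: 0.247
grasp_force: 58.9
```

Emit:
{"fn": "apply_moves", "kwargs": {
  "plan": "-1 -0.001 0 0 0; -1 -0.002 0 0 0; -1 -0.003 0 0 0; -1 -0.004 0 0 0; -1 -0.005 0 0 0; -1 -0.005 0 0 0; -1 -0.005 0 0 0; -1 -0.005 0 0 0"
}}

```text
t: 10.8
tool_pos: [0.496, -0.0946, 0.0891]
orientation: [-2.275, -2.164, -0.002]
contact_force: [-1.9, 8.5, 7.6]
gripper_width: 0.248
grasp_force: 58.9
```

Emit:
{"fn": "apply_moves", "kwargs": {
  "plan": "-1 -0.001 0 0 0; -1 -0.002 0 0 0; -1 -0.003 0 0 0; -1 -0.004 0 0 0; -1 -0.005 0 0 0; -1 -0.005 0 0 0; -1 -0.005 0 0 0; -1 -0.005 0 0 0"
}}

```text
t: 11.6
tool_pos: [0.4958, -0.0983, 0.0891]
orientation: [-2.275, -2.164, -0.002]
contact_force: [-2.9, 9.5, 8.0]
gripper_width: 0.249
grasp_force: 58.9
```

Emit:
{"fn": "apply_moves", "kwargs": {
  "plan": "-1 -0.001 0 0 0; -1 -0.002 0 0 0; -1 -0.0025 0 0 0; -1 -0.0025 0 0 0; -1 -0.0025 0 0 0; -1 -0.0025 0 0 0; -1 -0.0025 0 0 0; -1 -0.0025 0 0 0"
}}

```text
t: 12.4
tool_pos: [0.4957, -0.1001, 0.0891]
orientation: [-2.274, -2.164, -0.002]
contact_force: [-1.7, 10.6, 7.6]
gripper_width: 0.252
grasp_force: 58.9
```

Emit:
{"fn": "apply_moves", "kwargs": {
  "plan": "-1 -0.001 0 0 0; -1 -0.002 0 0 0; -1 -0.002 0 0 0; -1 -0.002 0 0 0; -1 -0.002 0 0 0; -1 -0.002 0 0 0; -1 -0.002 0 0 0; -1 -0.002 0 0 0"
}}

```text
t: 13.2
tool_pos: [0.4957, -0.1017, 0.0891]
orientation: [-2.274, -2.164, -0.002]
contact_force: [-1.6, 10.2, 7.9]
gripper_width: 0.247
grasp_force: 59.0
```

Emit:
{"fn": "apply_moves", "kwargs": {
  "plan": "-1 -0.001 0 0 0; -1 -0.0018 0 0 0; -1 -0.0018 0 0 0; -1 -0.0018 0 0 0; -1 -0.0018 0 0 0; -1 -0.0018 0 0 0; -1 -0.0018 0 0 0; -1 -0.0018 0 0 0"
}}

```text
t: 14.0
tool_pos: [0.4955, -0.1032, 0.0891]
orientation: [-2.274, -2.164, -0.002]
contact_force: [-3.6, 10.2, 7.7]
gripper_width: 0.245
grasp_force: 58.9
```

Emit:
{"fn": "apply_moves", "kwargs": {
  "plan": "-1 -0.001 0 0 0; -1 -0.0016 0 0 0; -1 -0.0016 0 0 0; -1 -0.0016 0 0 0; -1 -0.0016 0 0 0; -1 -0.0016 0 0 0; -1 -0.0016 0 0 0; -1 -0.0016 0 0 0"
}}

```text
t: 14.8
tool_pos: [0.4955, -0.1043, 0.0891]
orientation: [-2.274, -2.164, -0.002]
contact_force: [-2.5, 11.3, 8.5]
gripper_width: 0.244
grasp_force: 58.9
```

Emit:
{"fn": "apply_moves", "kwargs": {
  "plan": "-1 -0.001 0 0 0; -1 -0.0015 0 0 0; -1 -0.0015 0 0 0; -1 -0.0015 0 0 0; -1 -0.0015 0 0 0; -1 -0.0015 0 0 0; -1 -0.0015 0 0 0; -1 -0.0015 0 0 0"
}}

```text
t: 15.6
tool_pos: [0.4954, -0.1053, 0.0891]
orientation: [-2.274, -2.164, -0.002]
contact_force: [-2.6, 10.9, 8.0]
gripper_width: 0.246
grasp_force: 58.9
```

Emit:
{"fn": "apply_moves", "kwargs": {
  "plan": "-1 -0.001 0 0 0; -1 -0.0015 0 0 0; -1 -0.0015 0 0 0; -1 -0.0015 0 0 0; -1 -0.0015 0 0 0; -1 -0.0015 0 0 0; -1 -0.0015 0 0 0; -1 -0.0015 0 0 0"
}}

```text
t: 16.4
tool_pos: [0.4954, -0.1058, 0.0891]
orientation: [-2.273, -2.164, -0.003]
contact_force: [-3.2, 14.4, 8.1]
gripper_width: 0.248
grasp_force: 59.1
```

Emit:
{"fn": "apply_moves", "kwargs": {
  "plan": "-1 -0.0005 0 0 0; -1 -0.001 0 0 0; -1 -0.001 0 0 0; -1 -0.001 0 0 0; -1 -0.001 0 0 0; -1 -0.001 0 0 0; -1 -0.001 0 0 0; -1 -0.001 0 0 0"
}}

```text
t: 17.2
tool_pos: [0.4954, -0.1061, 0.0891]
orientation: [-2.272, -2.164, -0.004]
contact_force: [-2.2, 15.9, 9.0]
gripper_width: 0.248
grasp_force: 59.1
```

About 5 N beyond the spring: the stop is felt. Ease forward and see whether the sear takes the load.

Emit:
{"fn": "apply_moves", "kwargs": {
  "plan": "-1 0.001 0 0 0; -1 0.002 0 0 0; -1 0.003 0 0 0; -1 0.004 0 0 0; -1 0.005 0 0 0; -1 0.006 0 0 0; -1 0.007 0 0 0; -1 0.007 0 0 0"
}}

```text
t: 18.0
tool_pos: [0.4956, -0.1028, 0.0891]
orientation: [-2.275, -2.164, -0.001]
contact_force: [-2.0, 7.7, 7.0]
gripper_width: 0.25
grasp_force: 58.8
```

Emit:
{"fn": "apply_moves", "kwargs": {
  "plan": "-1 0.001 0 0 0; -1 0.002 0 0 0; -1 0.0025 0 0 0; -1 0.0025 0 0 0; -1 0.0025 0 0 0; -1 0.0025 0 0 0; -1 0.0025 0 0 0; -1 0.0025 0 0 0"
}}

```text
t: 18.8
tool_pos: [0.4956, -0.1023, 0.0891]
orientation: [-2.278, -2.163, 0.0]
contact_force: [-2.8, 1.5, 5.6]
gripper_width: 0.251
grasp_force: 58.7
```

The force has dropped to 1.5 N and the post no longer follows: the sear holds. I ease off the last of it, release and rise.

Emit:
{"fn": "apply_moves", "kwargs": {
  "plan": "-1 0.0005 0 0 0; -1 0.0005 0 0 0; 1 0.0005 0 0 0; 1 0.0005 0 0 0; 1 0.0005 0 0 0; 1 0.0005 0 0 0; 1 0.0005 0 0 0; 1 0.0005 0 0 0"
}}

```text
t: 19.6
tool_pos: [0.4959, -0.1023, 0.0889]
orientation: [-2.278, -2.163, 0.0]
contact_force: [0.1, 0.1, 0.4]
gripper_width: 1.0
grasp_force: 0.0
```

Emit:
{"fn": "apply_moves", "kwargs": {
  "plan": "1 0 0 -0.04 0; 1 0 0 -0.08 0; 1 0 0 -0.12 0; 1 0 0 -0.15 0; 1 0 0 -0.178 0; 1 0 0 -0.178 0; 1 0 0 -0.178 0; 1 0 0 -0.178 0"
}}

```text
t: 20.4
tool_pos: [0.4954, -0.1022, 0.2304]
orientation: [-2.277, -2.162, 0.002]
contact_force: [0.1, 0.6, -0.3]
gripper_width: 1.001
grasp_force: 0.0
```

```bash
python3 - <<'E'
from h import *
s=manip.read_state(); print(s["t"],s["tool_pos"],s["contact_force"],s["gripper_width"]); measure("wrist")
im,_=manip.capture("wrist"); cv2.imwrite("pics/w2.png",im)
E
```

```text
20.4 [ 0.49535155 -0.10220113  0.23041072] [ 0.14427895  0.56587755 -0.27983197] 1.001210052751857
wrist red 679 mean [0.5042 0.0187 0.1005] rect(mm) [501.6  18.4] [21.2 25. ] 87.4
wrist orange 465 mean [ 0.4953 -0.1025  0.1243] rect(mm) [ 495.4 -102.5] [15.  20.3] 88.0
wrist blue 13675 mean [ 0.4981 -0.0482  0.0117] rect(mm) [498.4 -44.2] [186.9 108.4] 87.0
wrist green 0
```

View pics/w2.png

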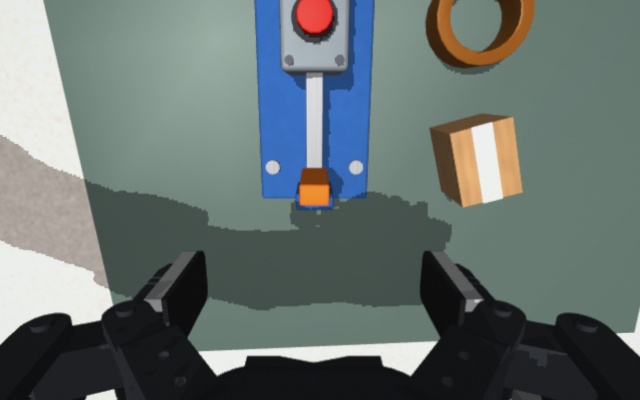

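The wrist view shows the post held back at (314,192), with the bar drawn out of the housing. It measures 44 mm drawn, and the carton and tape are undisturbed. Next: over the trigger, fingers shut.

Emit:
{"fn": "apply_moves", "kwargs": {
  "plan": "-1 0.05 0 0 0; -1 0.1 0.001 0 0; -1 0.1536 0.001 0 0; -1 0.1536 0.001 0 0; -1 0.1536 0.001 0 0; -1 0.1536 0.001 0 0; -1 0.1536 0.001 0 0; -1 0.1536 0.001 0 0"
}}

```text
t: 21.3
tool_pos: [0.503, 0.0193, 0.2312]
orientation: [2.28, 2.161, -0.001]
contact_force: [-0.2, 0.1, -0.1]
gripper_width: 0.001
grasp_force: 0.0
```

Emit:
{"fn": "apply_moves", "kwargs": {
  "plan": "-1 0 0 0.04 0; -1 0 0 0.08 0; -1 0 0 0.12 0; -1 0 0 0.145 0; -1 0 0 0.155 0; -1 0 0 0.155 0; -1 0 0 0.155 0; -1 0 0 0.155 0"
}}

```text
t: 22.1
tool_pos: [0.5039, 0.0203, 0.1084]
orientation: [2.278, 2.162, 0.002]
contact_force: [0.5, 1.0, 0.6]
gripper_width: -0.003
grasp_force: 0.0
```

Emit:
{"fn": "apply_moves", "kwargs": {
  "plan": "-1 0 0 0.006 0; -1 0 0 0.01 0; -1 0 0 0.014 0; -1 0 0 0.018 0; -1 0 0 0.0205 0; -1 0 0 0.0205 0; -1 0 0 0.0205 0; -1 0 0 0.0205 0"
}}

```text
t: 22.9
tool_pos: [0.5036, 0.0204, 0.0919]
orientation: [2.278, 2.162, 0.002]
contact_force: [-2.4, -0.3, 18.5]
gripper_width: 0.0
grasp_force: 8.9
```

Fully down (18 N on the stop, so it should have fired). Lift and look.

Emit:
{"fn": "apply_moves", "kwargs": {
  "plan": "-1 0 0 -0.03 0; -1 0 0 -0.07 0; -1 0 0 -0.11 0; -1 0 0 -0.15 0; -1 0 0 -0.18 0; -1 0 0 -0.18 0; -1 0 0 -0.18 0; -1 0 0 -0.18 0"
}}

```text
t: 23.7
tool_pos: [0.5023, 0.0204, 0.2338]
orientation: [-2.277, -2.162, 0.003]
contact_force: [-0.7, 0.2, 0.8]
gripper_width: -0.001
grasp_force: 0.0
```

```bash
python3 - <<'E'
from h import *
s=manip.read_state(); print(s["t"],s["tool_pos"],s["contact_force"]); measure("wrist"); measure("side")
im,_=manip.capture("wrist"); cv2.imwrite("pics/w3.png",im)
im,_=manip.capture("scene"); cv2.imwrite("pics/s3.png",cv2.resize(im[140:260,210:410],None,fx=4,fy=4,interpolation=cv2.INTER_CUBIC))
E
```

```text
23.7 [0.50230894 0.02035036 0.23376655] [-0.70185468  0.18534952  0.84364618]
wrist red 780 mean [0.5019 0.0213 0.1005] rect(mm) [502.   21.2] [24.2 24.6] 86.8
wrist orange 0
wrist blue 13487 mean [0.5028 0.0421 0.0117] rect(mm) [502.   24.9] [295.  108.4] 87.1
wrist green 109 mean [0.511  0.1295 0.0759] rect(mm) [508.  139.8] [35.6 35.8] 86.4
side red 173 mean [0.5597 0.0708 0.1015] rect(mm) [573.1  85.7] [218.   25.1] 42.9
side orange 41 mean [ 0.4972 -0.0574  0.125 ] rect(mm) [497.5 -58. ] [ 9.6 19.8] 84.5
side blue 2859 mean [0.4958 0.0711 0.0122] rect(mm) [502.4  25.7] [327.6 108.1] 87.0
side green 25 mean [0.5061 0.1477 0.0769] rect(mm) [507.5 146.6] [43.5 33.7] 89.0
```

View pics/w3.png

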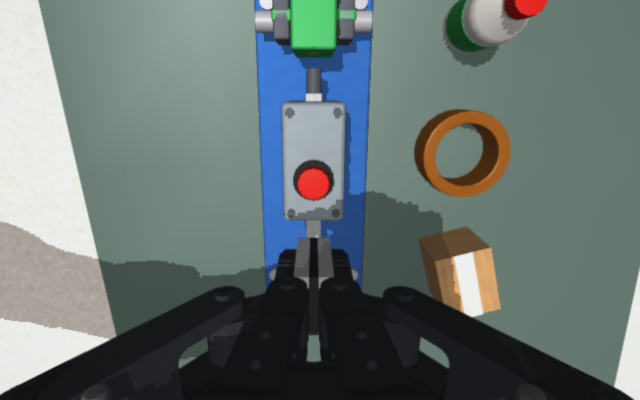

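View pics/s3.png

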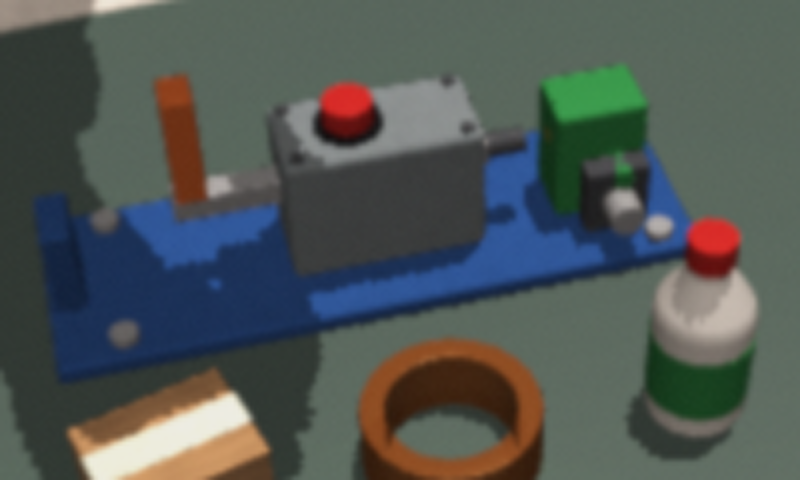

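The wrist view shows the trigger up at (314,183) and the gap at (314,62) clear, with no brass sticking out of the green face. The scene crop shows the post back at rest (180,130), the pin gone into the bracket face near (548,135), and the loose objects where they stood.

```bash
python3 -c "
from cell import manip
print(manip.job_done())"
```

```text
the job is handed in; nothing more can be done
None
```

The punch was cocked with the end stop loaded by about 5 N, released and fired by the trigger; the last pictures show the pin driven in with no brass visible, the post at rest, the trigger up and the loose objects in place, and the job is handed in (no verdict was returned).

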